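Turn the upside-down tool pot over into its tray bay

TASK

One of the two square metal tool pots on the watchmaker's bench was left upside down after cleaning. Turn that pot over (laying it on its side and taking it again from the other side is fine) and stand it mouth up on the floor of the empty bay of the wooden tray, lined up with the bay's walls. Let go of it there, and leave the other pot and the watch movement in its holder where they are.

Things in the scene. Friction and masses are not known exactly. Their poses are not given: they have to be found in the camera images.
- pot: Pot to turn over: square, plain aluminium, 50 x 50 mm outside, 64 mm tall, walls and bottom 4 mm, about 150 g; starts mouth down, closed bottom on top. Origin: centre of the bottom's outer face (64 mm above the bench at the start); its middle is 32 mm along +z. +z points to the mouth (down at the start); x, y are square to its flat sides. It lies stably on any side.
- bay (a point): Centre of the floor of the empty bay of a low wooden tray (190 x 100 mm, fixed). The floor is 5 mm above the bench, the walls 12 mm; inside the bay is 86 mm (x) by 88 mm (y), x and y along its walls, z up. The bay on its +x side holds three tins up to 17 mm above the bench. Nothing else over 20 mm high is within 80 mm of this point.
- other_pot: A second pot of the same make and size that already stands mouth up on the bench, to be left alone. Origin: centre of the underside of its bottom, z up to the mouth.
- movement: A brass watch movement, 36 mm across, clamped in a small steel holder, about 75 x 36 mm and 26 mm high, standing on the bench, to be left alone. Origin: centre of the underside, z up.
Things that resemble listed ones, but are neither listed nor needed, are in the scene too. Of the things that look like the part that bears bay, the larger one is meant.

How it is judged:
At the end, for the whole second after the job is handed in: The pot is at rest mouth up (within 8 degrees) on the floor of the empty bay (bottom under 4 mm above it, centre within 26 mm of the bay's), sides parallel to the bay's walls within 12 degrees, any side forward; the other pot and the movement are within 20 mm of their starts (angle between pot's own z axis and vertical below 0.15 rad and horizontal distance between pot and bay below 0.026 m and z of pot in the frame of bay below 0.004 m and (angle between the x axis of pot and the x axis of bay, either way round below 0.22 rad or angle between the x axis of pot and the y axis of bay, either way round below 0.22 rad) and linear speed of pot below 0.02 m/s and distance of each of other_pot, movement from where it was at the start of the episode below 0.02 m); the robot touches nothing.
It fails at once if the other pot is shifted by more than 30 mm or tipped (distance of other_pot from where it was at the start of the episode above 0.03 m or angle between other_pot's own z axis and vertical above 0.4 rad).
It fails at once if the movement in its holder is shifted by more than 30 mm or tipped (distance of movement from where it was at the start of the episode above 0.03 m or angle between movement's own z axis and vertical above 0.4 rad).
It also fails if it takes over 64 s, if anything falls off the work surface, if the arm or the gripper's body presses on something with over 40 N, if the wrist force passes 120 N, or if a joint passes its speed limit or range.

ROBOT

A 6-joint arm with a two-finger parallel gripper is mounted at the origin on the work surface. World frame = base frame: x ahead of the robot, y to its left, z up, the work surface at z = 0. Lengths are in m, angles in rad, forces in N, time in s.
With the tool pointing down it reaches from about 0.25 to 0.85 m from the base axis. Payload 12.5 kg.
Tool frame: the origin (TCP) lies on the centre line of the jaws, within the pads' length; the fingertips stand 19 mm ahead of it and the grasp point (between the pads) is the TCP; z points along the fingers, y is the line along which they close (so a half turn about z gives the same grasp; the last joint's range is limited). The gripper opens to 93 mm and grips with 3 to 60 N. Pads are 15 mm wide; open, the fingers measure 128 mm over their backs; the gripper's body (75 mm by 188 mm) begins 65 mm behind the grasp point.
Start: joints at [1.192, 0.351, 1.652, -0, 1.139, -0.085], TCP at [0.159, 0.526, 0.238] pointing down, gripper open.
Joint ranges: [-2.75, 2.75], [-0.79, 2.1], [0.01, 2.65], [-1.57, 4.71], [0.07, 3.14], [-2.87, 2.87]. Speed limits (rad/s): [2.22, 2.22, 2.79, 3.14, 3.14, 3.14].

INTERFACE

Orientations are given as a rotation vector (axis times angle).
In Python, from rig import * gives the robot as it stands.
- The arm moves only by the tool move_arm, never from a script. Its argument "deltas" is one flat list of numbers, 4 for each row, row after row: the shift along the tool's x, y, z in m, then the turn about the tool's z in units of 5 degrees (1.0 is 5 degrees). A call has 1 to 5 rows; each row shifts and turns the commanded pose from where the row before left it, along the tool's axes as they then stand; what a row does not reach is not made up. A row lasts 1/12 s, in which the tool goes at most 41.7 mm and 7.16 degrees, less where a joint would pass 70% of its speed; a pose out of reach is approached as far as the arm can. A call is refused whole if a number of a shift passes 0.0417 or a number of a turn 1, either way. A call with a gripper value outside its range is refused whole. "gripper" is the closure, from -1 (fully open) to 1 (shut), so that 0 is half open, set as the call begins (left out, the last holds). The fingers move at their own pace and stop on an object; "force" is the grip in N (left out, the last holds). Time passes only in rows, so rows that do not move let the fingers close. It gives the time, the measured TCP pose, the force, the opening and the grip force at its end, in the units of the state.
- state(): the state, without advancing time (a new reading comes with each control period).
- capture(name): name is "scene" or "top" or "wrist"; returns the picture (420x560x3 uint8, blue, green, red); there is no depth.
- camera_info(name): a dict with "intrinsics" (3x3 intrinsics, pixels), "T" (4x4, takes a point from camera to world coordinates); the wrist camera has in their place "T_tool_cam" (4x4, takes a point from camera to tool coordinates, whose origin is the TCP and whose axes are the flange's). Camera axes: x right, y up, looking along -z (the intrinsics and any distortion apply to the point x, -y, -z); pixel columns grow to the right and rows downward; lengths in m; the calibration is good to about 2 mm. The wrist camera is an equidistant fisheye: a pixel r from the principal point sees the ray r / f radians off the axis. A picture is of the moment at which its call begins: read the wrist's pose just before it. camera_info takes no time and is no camera call.
- job_done(): hands the job in; it is judged then, once.
The state is a dict: "t": time; "joints": joint angles; "joint_velocities": joint speeds; "effort": joint torques, N m; "position": TCP position; "orientation": TCP orientation; "contact_force": force on the tool from outside, world axes, zero at the start; "ft_torque": the same for the moment, N m; "grip_width": finger opening in m; "grasp_force": force on a finger pad.
Only numpy, scipy, OpenCV 4.12 (cv2) and the standard library are available. Lean on these libraries where they do the work, as an engineer would, in place of code of your own. Each camera call takes 0.05 s, during which the arm holds its last target. There are 200 camera calls.

## Working session

There is one attempt and no reset: what is moved stays moved. The work goes in short steps, Python scripts to look and compute and a tool call to move; the robot and the scene stay as the last step left them, time stands still between calls to the robot, and variables do not carry over. Pictures are saved under pics/ and viewed, at most 10 in all, crops included, and the job is handed in when it is done.

Besides the shell and the picture viewer there is one more tool, called after "Emit:" as name(argument=value, ...), one argument or row to a line, values as JSON. move_arm: Moves the arm, as the interface text tells. Its arguments: {"type":"object","properties":{"deltas":{"type":"array"},"gripper":{"type":"number"},"force":{"type":"number"}},"required":["deltas"]}

```bash
mkdir -p pics; ls
python3 - <<'E'
from rig import *
import cv2,numpy as np
print(state())
for n in("scene","top"):
    cv2.imwrite(f"pics/{n}0.png",capture(n)); i=camera_info(n); print(n,i)
print(camera_info("wrist"))
E
```

```text
pics
{'t': 0.0, 'joints': array([ 1.19239028e+00,  3.51272447e-01,  1.65238409e+00,  1.60026635e-05,
        1.13906629e+00, -8.46093836e-02]), 'joint_velocities': array([-2.37691609e-03,  1.35493052e-03, -2.79078700e-05,  2.08809586e-03,
       -3.95871504e-04, -3.80447696e-04]), 'effort': array([-2.25677286e-04, -4.97311199e+01, -2.85266858e+01,  6.98557729e-02,
        2.56001955e-02, -1.18342077e-04]), 'position': array([0.15914066, 0.52616417, 0.23709677]), 'orientation': array([-4.59807060e-01, -3.10748464e+00,  1.72252347e-03]), 'contact_force': array([-0.09864165,  0.64485476,  0.52297994]), 'ft_torque': array([-0.01127126,  0.00425001, -0.03298712]), 'grasp_force': 0.0, 'grip_width': 0.09280219998142236}
scene {'intrinsics': array([[493.19637494,   0.        , 283.82823804],
       [  0.        , 493.19637494, 210.86777067],
       [  0.        ,   0.        ,   1.        ]]), 'T': array([[ 0.75308617, -0.34269643,  0.56162299,  1.10472803],
       [ 0.65787413,  0.40252379, -0.63653455, -0.58762501],
       [-0.0079285 ,  0.84884259,  0.52858622,  0.56639391],
       [ 0.  
[... 396 characters left out ...]
],
       [-1.58789143e-03,  2.16355846e-01,  9.76313283e-01,
         1.01458763e+00],
       [ 0.00000000e+00,  0.00000000e+00,  0.00000000e+00,
         1.00000000e+00]])}
{'intrinsics': array([[325.1922621 ,   0.        , 274.30123284],
       [  0.        , 325.1922621 , 211.76731225],
       [  0.        ,   0.        ,   1.        ]]), 'T_tool_cam': array([[-1.13559310e-03,  9.70497676e-01,  2.41107800e-01,
         6.57862943e-02],
       [ 9.99999153e-01,  1.25535618e-03, -3.43116718e-04,
         6.35880538e-05],
       [-6.35670145e-04,  2.41107207e-01, -9.70498280e-01,
        -1.47545563e-01],
       [ 0.00000000e+00,  0.00000000e+00,  0.00000000e+00,
         1.00000000e+00]])}
```

View pics/top0.png

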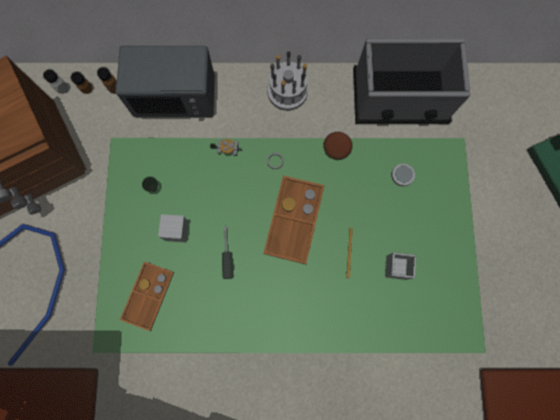

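View pics/scene0.png

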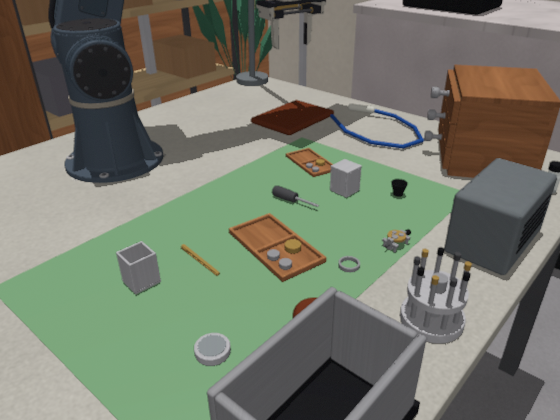

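```bash
cat > h.py <<'E'
from rig import *
import cv2,numpy as np
from scipy.spatial.transform import Rotation as R
def ray(n,u,v,z):
    i=camera_info(n);K=i["intrinsics"];T=i["T"]
    d=T[:3,:3]@np.array([(u-K[0,2])/K[0,0],-(v-K[1,2])/K[1,1],-1]);o=T[:3,3]
    return o+d*(z-o[2])/d[2]
def proj(n,p):
    i=camera_info(n);K=i["intrinsics"];T=i["T"]
    c=T[:3,:3].T@(np.asarray(p)-T[:3,3]);return K[0,2]-K[0,0]*c[0]/c[2],K[1,2]+K[1,1]*c[1]/c[2]
def wproj(p,s):
    i=camera_info("wrist");K=i["intrinsics"];Tt=i["T_tool_cam"]
    q=R.from_rotvec(s["orientation"]).as_matrix().T@(np.asarray(p)-s["position"])
    c=Tt[:3,:3].T@(q-Tt[:3,3]);x,y,z=c[0],-c[1],-c[2];r=np.hypot(x,y);th=np.arctan2(r,z)
    return K[0,2]+K[0,0]*th*x/r,K[1,2]+K[0,0]*th*y/r
def wray(u,v,s,z):
    i=camera_info("wrist");K=i["intrinsics"];Tt=i["T_tool_cam"]
    a,b=u-K[0,2],v-K[1,2];r=np.hypot(a,b);th=r/K[0,0]
    d=Tt[:3,:3]@np.array([np.sin(th)*a/r,-np.sin(th)*b/r,-np.cos(th)])
    Rm=R.from_rotvec(s["orientation"]).as_matrix();o=s["position"]+Rm@Tt[:3,3];d=Rm@d
    return o+d*(z-o[2])/d[2]
E
python3 - <<'E'
import cv2,numpy as np
im=cv2.imread("pics/top0.png")
a=cv2.resize(im[205:250,150:200],None,fx=8,fy=8,interpolation=2)  #pot
b=cv2.resize(im[175:270,255:335],None,fx=5,fy=5,interpolation=2)
c=np.zeros((480,810,3),np.uint8);c[:360,:400]=a;c[:475,405:805]=b
cv2.imwrite("pics/c1.png",c[:,:800])
E
```

```text
(no output)
```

View pics/c1.png

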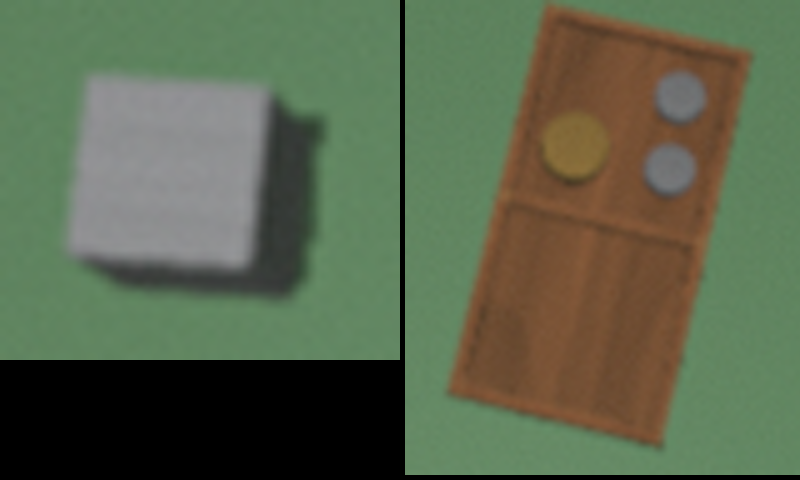

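Run:
```python
from h import *
P=np.array([ray("top",u/8+150,v/8+205,.064) for u,v in[(87,75),(270,88),(250,268),(70,255)]])
Q=np.array([ray("top",(u-405)/5+255,v/5+175,.012) for u,v in[(548,7),(750,55),(662,443),(450,392)]])
for A in(P,Q):
    print(A.round(4),A.mean(0).round(4),np.linalg.norm(A-np.roll(A,-1,0),axis=1).round(4))
    d=A-np.roll(A,-1,0); print(np.degrees(np.arctan2(d[:,1],d[:,0])).round(1))
print("divider",[ray("top",(u-405)/5+255,v/5+175,.012).round(4) for u,v in[(497,200),(705,240)]])
for n,u,v in[("other",403,262),("mov",227,147),("small tray",148,296)]: print(n,ray("top",u,v,.03).round(3))
```

```text
[[0.5754 0.2807 0.064 ]
 [0.5718 0.2304 0.064 ]
 [0.522  0.2336 0.064 ]
 [0.5256 0.2826 0.064 ]] [0.5487 0.2568 0.064 ] [0.0505 0.0499 0.0491 0.0499]
[ 85.8  -3.7 -94.2 177.9]
[[ 0.6779  0.0102  0.012 ]
 [ 0.6543 -0.0844  0.012 ]
 [ 0.4729 -0.0402  0.012 ]
 [ 0.496   0.0555  0.012 ]] [ 0.5753 -0.0147  0.012 ] [0.0975 0.1868 0.0985 0.1874]
[  76.   -13.7 -103.6  166. ]
divider [array([0.5849, 0.0342, 0.012 ]), array([ 0.5661, -0.0615,  0.012 ])]
other [ 0.475 -0.253  0.03 ]
mov [0.744 0.143 0.03 ]
small tray [0.401 0.308 0.03 ]
```

```bash
cat >> h.py <<'E'
def plan(wps,start=None):
    """wps: (x,y,z,heading of tool y in deg, rows). prints tool-frame rows, 5 per call"""
    s=state();p=np.array(s["position"]);Rm=R.from_rotvec(s["orientation"]).as_matrix()
    if start is not None:p=np.array(start[:3],float)
    out=[]
    for x,y,z,h,n in wps:
        t=np.array([x,y,z])
        for k in range(n):
            cur=np.degrees(np.arctan2(Rm[1,1],Rm[0,1]))
            turn=-(((h-cur+180)%360)-180)/(n-k)/5
            d=np.round(Rm.T@((t-p)/(n-k)),3);turn=round(float(np.clip(turn,-1,1)),2)
            p=p+Rm@d;Rm=Rm@R.from_euler('z',turn*5,degrees=True).as_matrix()
            out.append([*map(float,d),turn])
    for i in range(0,len(out),5): print([v+0.0 for r in out[i:i+5] for v in r])
    print("end",p.round(4))
def off(c,yaw,a,b):
    y=np.radians(yaw);return c[0]+a*np.cos(y)-b*np.sin(y),c[1]+a*np.sin(y)+b*np.cos(y)
E
python3 - <<'E'
from h import *
x,y=off((.5487,.2568),-3.3,0,-.017);print(x,y)
plan([(x-.0,y,.17,-3.3,16)])
for n,u,v in[("loupe",150,186),("sdtip",227,228),("sd end",228,278)]: print(n,ray("top",u,v,.01).round(3))
E
```

```text
0.5477214115416873 0.23982818911756149
[-0.028, -0.01, 0.004, 0.96, -0.029, -0.008, 0.004, 0.96, -0.03, -0.005, 0.004, 0.96, -0.03, -0.003, 0.004, 0.95, -0.03, 0.0, 0.004, 0.96]
[-0.03, 0.002, 0.004, 0.95, -0.03, 0.005, 0.004, 0.96, -0.029, 0.007, 0.004, 0.95, -0.029, 0.01, 0.004, 0.96, -0.028, 0.012, 0.004, 0.95]
[-0.027, 0.014, 0.005, 0.96, -0.025, 0.017, 0.004, 0.95, -0.024, 0.018, 0.005, 0.96, -0.022, 0.021, 0.004, 0.95, -0.02, 0.022, 0.005, 0.96]
[-0.018, 0.024, 0.004, 0.95]
end [0.5479 0.2402 0.1703]
loupe [0.655 0.324 0.01 ]
sdtip [0.555 0.141 0.01 ]
sd end [0.441 0.136 0.01 ]
```

Emit:
move_arm(
  deltas=[-0.028,-0.01,0.004,0.96,-0.029,-0.008,0.004,0.96,-0.03,-0.005,0.004,0.96,-0.03,-0.003,0.004,0.95,-0.03,0.0,0.004,0.96],
  gripper=-1,
  force=3,
)

```text
t: 0.52
position: [0.281, 0.4359, 0.2172]
orientation: [-1.1, -2.942, 0.001]
contact_force: [0.1, -0.2, 0.0]
grip_width: 0.093
grasp_force: 0.0
```

Emit:
move_arm(
  deltas=[-0.03,0.002,0.004,0.95,-0.03,0.005,0.004,0.96,-0.029,0.007,0.004,0.95,-0.029,0.01,0.004,0.96,-0.028,0.012,0.004,0.95],
)

```text
t: 0.93
position: [0.4028, 0.3458, 0.1972]
orientation: [-1.685, -2.651, 0.001]
contact_force: [0.5, 1.4, 0.2]
grip_width: 0.0934
grasp_force: 0.0
```

Emit:
move_arm(
  deltas=[-0.027,0.014,0.005,0.96,-0.025,0.017,0.004,0.95,-0.024,0.018,0.005,0.96,-0.022,0.021,0.004,0.95,-0.02,0.022,0.005,0.96],
)

```text
t: 1.35
position: [0.5246, 0.2567, 0.1742]
orientation: [-2.197, -2.245, 0.001]
contact_force: [0.4, 1.4, 0.1]
grip_width: 0.0932
grasp_force: 0.0
```

Emit:
move_arm(
  deltas=[-0.018,0.024,0.004,0.95,0,0,0,0,0,0,0,0,0,0,0,0],
)

```text
t: 1.68
position: [0.5475, 0.2406, 0.1703]
orientation: [-2.283, -2.157, 0.001]
contact_force: [0.2, 0.2, 0.0]
grip_width: 0.0933
grasp_force: 0.0
```

Run:
```python
from h import *
s=state();print(s["t"],s["position"],s["orientation"],s["joints"])
cv2.imwrite("pics/w1.png",capture("wrist"))
print([np.round(wproj((*off((.5487,.2568),-3.3,a,b),.064),s)) for a,b in[(.025,.025),(.025,-.025),(-.025,-.025),(-.025,.025)]])
```

```text
1.6833 [0.5474551  0.24061284 0.17032586] [-2.28287581e+00 -2.15747385e+00  1.22781958e-03] [3.36184682e-01 5.10708693e-01 1.58588916e+00 1.99479977e-04
 1.04592868e+00 3.92552552e-01]
[array([306., 165.]), array([305., 226.]), array([244., 226.]), array([242., 165.])]
```

View pics/w1.png

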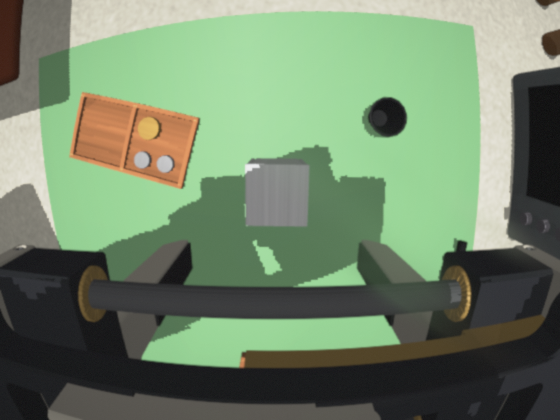

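Emit:
move_arm(
  deltas=[0,0.0,0.04,0,0,0,0.04,0,0,0,0.015,0,0,0,0,0],
)

```text
t: 2.07
position: [0.5452, 0.2406, 0.0722]
orientation: [-2.28, -2.157, 0.009]
contact_force: [-1.2, 0.2, -0.7]
grip_width: 0.0929
grasp_force: 0.0
```

Emit:
move_arm(
  deltas=[0,0,0,0,0,0,0,0,0,0,0,0,0,0,0,0,0,0,0,0],
  gripper=1,
  force=4,
)

```text
t: 2.48
position: [0.5484, 0.2407, 0.0768]
orientation: [2.283, 2.157, 0.003]
contact_force: [0.3, -0.1, 0.9]
grip_width: 0.0644
grasp_force: 0.0
```

Emit:
move_arm(
  deltas=[0,0,0,0,0,0,0,0,0,0,0,0,0,0,0,0,0,0,0,0],
)

```text
t: 2.9
position: [0.5483, 0.2405, 0.0759]
orientation: [2.284, 2.157, 0.001]
contact_force: [0.4, -0.3, 3.2]
grip_width: 0.0498
grasp_force: 4.0
```

Run:
```python
from h import *
s=state();print(s)
# arc about edge E (pot y=+25): contact point rel E = (-.042,.060); keep start
c=(.5487,.2568);v0=np.array([-.042,.060])
wp=[]
for i in range(1,16):
    a=-np.radians(6*i);v=np.array([[np.cos(a),-np.sin(a)],[np.sin(a),np.cos(a)]])@v0
    x,y=off(c,-3.3,0,.025+v[0]);wp.append((x,y,v[1]+.015,-3.3,1))
plan(wp,start=(*off(c,-3.3,0,-.017),.075))
```

```text
{'t': 2.9, 'joints': array([ 3.35641070e-01,  6.38624408e-01,  1.63978110e+00, -6.74097214e-05,
        8.62569126e-01,  3.93031172e-01]), 'joint_velocities': array([ 0.00154341,  0.00131144, -0.00085325, -0.00160869, -0.00094834,
        0.00113109]), 'effort': array([ 3.56898839e-01, -5.80091321e+01, -2.18524718e+01,  1.61971212e-01,
        8.33367859e-02, -4.97079905e-03]), 'position': array([0.5482542 , 0.24048707, 0.07589736]), 'orientation': array([2.28399758e+00, 2.15663580e+00, 8.53025196e-04]), 'contact_force': array([ 0.43740273, -0.31720876,  3.23282359]), 'ft_torque': array([-0.14536238, -0.04479833, -0.04513178]), 'grasp_force': 3.9822437055408955, 'grip_width': 0.0498120385054806}
[0.007, 0.0, -0.004, 0.0, 0.006, 0.0, -0.003, 0.0, 0.008, 0.0, -0.003, 0.0, 0.007, 0.0, -0.002, 0.0, 0.008, 0.0, -0.001, 0.0]
[0.007, 0.0, 0.0, 0.0, 0.008, 0.0, 0.0, 0.0, 0.007, 0.0, 0.002, 0.0, 0.008, 0.0, 0.002, 0.0, 0.007, 0.0, 0.003, 0.0]
[0.007, 0.0, 0.003, 0.0, 0.006, 0.0, 0.005, 0.0, 0.006, 0.0, 0.004, 0.0, 0.005, 0.0, 0.006, 0.0, 0.005, 0.0, 0.006, 0.0]
end [0.5536 0.3417 0.057 ]
```

Emit:
move_arm(
  deltas=[0.007,0,-0.004,0,0.006,0,-0.003,0,0.008,0,-0.003,0,0.007,0,-0.002,0,0.008,0,-0.001,0],
)

```text
t: 3.32
position: [0.5501, 0.2774, 0.089]
orientation: [2.284, 2.157, 0.0]
contact_force: [1.0, -0.2, -1.4]
grip_width: 0.0499
grasp_force: 4.0
```

Run:
```python
from h import *
im=np.hstack([cv2.resize(capture("scene")[100:240,280:420],(400,400),interpolation=2),cv2.resize(capture("wrist"),(400,300))] if 0 else [cv2.resize(capture("scene")[100:240,280:420],(400,400),interpolation=2),cv2.resize(capture("wrist")[100:300,180:380],(400,400))])
cv2.imwrite("pics/m1.png",im)
```

```text
(no output)
```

View pics/m1.png

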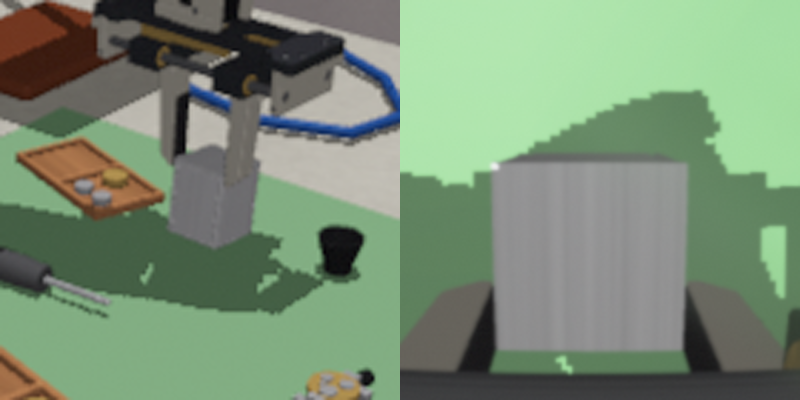

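Emit:
move_arm(
  deltas=[0,0,0.008,0,0,0,0.006,0,0,0,0,0,0,0,0,0,0,0,0,0],
)

```text
t: 3.83
position: [0.5497, 0.2762, 0.0742]
orientation: [-2.284, -2.156, 0.002]
contact_force: [-0.9, 0.3, -1.8]
grip_width: 0.0501
grasp_force: 4.0
```

Emit:
move_arm(
  deltas=[0,0,0,0,0,0,0,0,0,0,0,0,-0.005,0,-0.0035,0,0,0,0,0],
  gripper=0.1,
)

```text
t: 4.25
position: [0.5499, 0.2709, 0.0787]
orientation: [2.284, 2.157, 0.0]
contact_force: [-0.5, -0.3, -1.3]
grip_width: 0.0502
grasp_force: 4.0
```

Emit:
move_arm(
  deltas=[0,0,0,0,0,0,0,0,0,0,0,0,0,0,0,0,0,0,0,0],
  gripper=1,
  force=3,
)

```text
t: 4.67
position: [0.5498, 0.2715, 0.0781]
orientation: [-2.284, -2.157, 0.0]
contact_force: [-0.3, 0.2, -1.1]
grip_width: 0.0503
grasp_force: 3.0
```

Emit:
move_arm(
  deltas=[0,0,-0.005,0,0,0,-0.005,0,0,0,-0.005,0,0,0,-0.005,0,0,0,-0.005,0],
)

```text
t: 5.08
position: [0.5499, 0.2715, 0.1039]
orientation: [2.284, 2.157, 0.001]
contact_force: [-0.4, -0.3, -0.4]
grip_width: 0.05
grasp_force: 3.0
```

Run:
```python
from h import *
s=state();print(s["position"],s["contact_force"],s["ft_torque"],s["grip_width"])
im=np.hstack([cv2.resize(capture("scene")[100:240,280:420],(400,400),interpolation=2),cv2.resize(capture("wrist")[100:300,180:380],(400,400))])
cv2.imwrite("pics/m2.png",im)
```

```text
[0.54991483 0.27149491 0.10393589] [-0.38261347 -0.27809581 -0.36966954] [-0.08185909  0.04395194  0.0328244 ] 0.05004838716158883
```

View pics/m2.png

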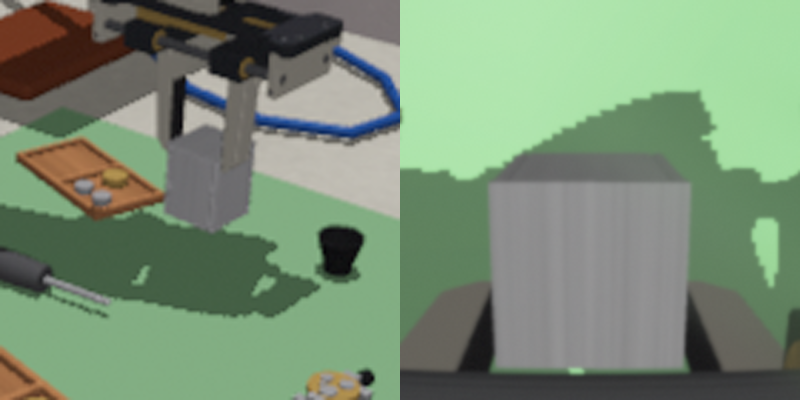

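Emit:
move_arm(
  deltas=[0,0,0.01,0,0,0,0.01,0,0,0,0.007,0,0,0,0,0,0,0,0,0],
)

```text
t: 5.6
position: [0.5493, 0.2712, 0.0751]
orientation: [-2.284, -2.156, 0.003]
contact_force: [-0.3, -0.2, -1.2]
grip_width: 0.0499
grasp_force: 3.0
```

Emit:
move_arm(
  deltas=[0,0,0,0,0,0,0,0,0,0,0,0,-0.005,0,-0.0025,0,0,0,0,0],
  gripper=-0.4,
)

```text
t: 6.02
position: [0.5497, 0.2659, 0.0793]
orientation: [2.284, 2.157, 0.001]
contact_force: [-0.2, -0.7, 0.0]
grip_width: 0.0649
grasp_force: 0.0
```

Emit:
move_arm(
  deltas=[0,0,0,0,0,0,0,0,0,0,0,0,0,0,0,0,0,0,0,0],
  gripper=1,
  force=3,
)

```text
t: 6.43
position: [0.5495, 0.2665, 0.0787]
orientation: [2.284, 2.157, -0.0]
contact_force: [0.1, -0.7, 1.3]
grip_width: 0.0496
grasp_force: 3.0
```

Emit:
move_arm(
  deltas=[0,0,-0.005,0,0,0,-0.005,0,0,0,-0.005,0,0,0,-0.005,0,0,0,-0.005,0],
)

```text
t: 6.85
position: [0.5495, 0.2665, 0.1043]
orientation: [2.284, 2.157, 0.0]
contact_force: [0.3, 0.0, -1.9]
grip_width: 0.0498
grasp_force: 3.0
```

Run:
```python
from h import *
s=state();print(s["position"],s["contact_force"],s["ft_torque"],s["grip_width"])
im=np.hstack([cv2.resize(capture("scene")[100:240,280:420],(400,400),interpolation=2),cv2.resize(capture("wrist")[100:300,180:380],(400,400))])
cv2.imwrite("pics/m3.png",im)
```

```text
[0.54954972 0.26649848 0.10433565] [ 0.33584605  0.02614561 -1.90617783] [-0.08946832  0.09668134  0.02568228] 0.049798170727178515
```

View pics/m3.png

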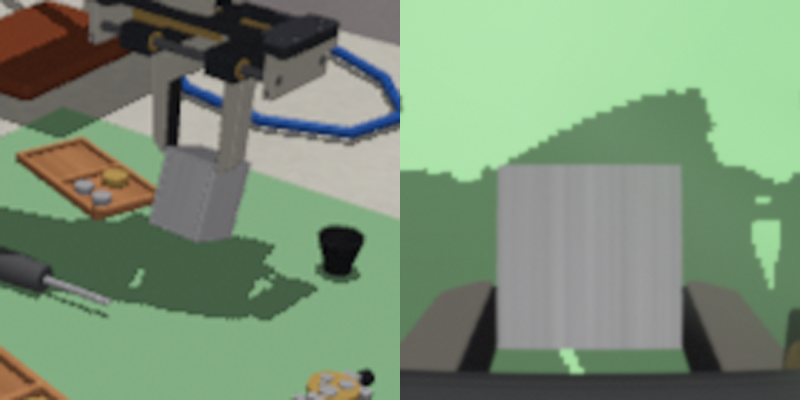

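Run:
```python
from h import *
v0=np.array([-.0255,.0735]);x0,y0=.5497,.2665
wp=[(x0,y0,.0885,-3.3,2)]
for i in range(1,16):
    a=-np.radians(4.8*i);v=np.array([[np.cos(a),-np.sin(a)],[np.sin(a),np.cos(a)]])@v0
    wp.append((*off((x0,y0),-3.3,0,v[0]-v0[0]),v[1]+.015,-3.3,1))
plan(wp)
```

```text
[0.0, 0.0, 0.008, 0.0, 0.0, 0.0, 0.008, 0.0, 0.006, 0.0, -0.002, 0.0, 0.006, 0.0, -0.001, 0.0, 0.007, 0.0, -0.001, 0.0]
[0.006, 0.0, 0.0, 0.0, 0.007, 0.0, 0.0, 0.0, 0.006, 0.0, 0.001, 0.0, 0.007, 0.0, 0.001, 0.0, 0.006, 0.0, 0.002, 0.0]
[0.006, 0.0, 0.003, 0.0, 0.006, 0.0, 0.003, 0.0, 0.005, 0.0, 0.003, 0.0, 0.006, 0.0, 0.004, 0.0, 0.005, 0.0, 0.004, 0.0]
[0.004, 0.0, 0.005, 0.0, 0.004, 0.0, 0.005, 0.0]
end [0.555  0.3536 0.0618]
```

Emit:
move_arm(
  deltas=[0,0,0.008,0,0,0,0.008,0,0.006,0,-0.002,0,0.006,0,-0.001,0,0.007,0,-0.001,0],
)

```text
t: 7.37
position: [0.5505, 0.286, 0.0914]
orientation: [-2.284, -2.156, 0.001]
contact_force: [0.1, -0.2, -1.0]
grip_width: 0.0498
grasp_force: 3.0
```

Emit:
move_arm(
  deltas=[0.006,0,0,0,0.007,0,0,0,0.006,0,0.001,0,0.007,0,0.001,0,0.006,0,0.002,0],
)

```text
t: 7.78
position: [0.5524, 0.3182, 0.0876]
orientation: [2.284, 2.157, 0.0]
contact_force: [-0.1, 0.5, -0.3]
grip_width: 0.05
grasp_force: 3.0
```

Emit:
move_arm(
  deltas=[0.006,0,0.003,0,0.006,0,0.003,0,0.005,0,0.003,0,0.006,0,0.004,0,0.005,0,0.004,0],
)

```text
t: 8.2
position: [0.5546, 0.3462, 0.0708]
orientation: [2.284, 2.156, 0.003]
contact_force: [3.1, 1.4, 4.8]
grip_width: 0.0501
grasp_force: 3.0
```

Emit:
move_arm(
  deltas=[0.004,0,0.005,0,0.004,0,0.005,0,0,0,0,0,0,0,0,0],
)

```text
t: 8.53
position: [0.5537, 0.3532, 0.0597]
orientation: [-2.283, -2.157, 0.003]
contact_force: [-0.7, -0.4, -1.3]
grip_width: 0.0501
grasp_force: 3.0
```

Run:
```python
from h import *
s=state();print(s["position"],s["contact_force"],s["ft_torque"],s["grip_width"])
im=np.hstack([cv2.resize(capture("scene")[100:240,280:420],(400,400),interpolation=2),cv2.resize(capture("wrist")[100:300,180:380],(400,400))])
cv2.imwrite("pics/m4.png",im)
```

```text
[0.55372919 0.35315557 0.05972081] [-0.72190999 -0.43327967 -1.31294314] [-0.09101478  0.04358547 -0.00517261] 0.05007520574555388
```

View pics/m4.png

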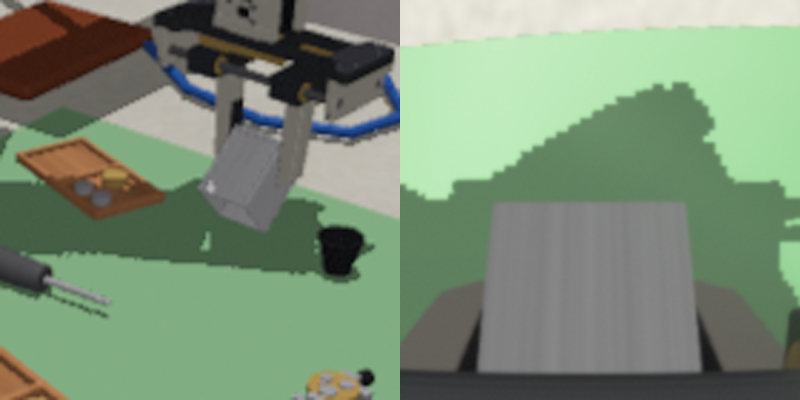

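Emit:
move_arm(
  deltas=[0.005,0,0.001,0,0.005,0,0.002,0,0.005,0,0.002,0,0.005,0,0.003,0,0,0,0,0],
)

```text
t: 9.05
position: [0.5553, 0.3743, 0.052]
orientation: [-2.283, -2.158, 0.0]
contact_force: [0.2, 0.6, -1.7]
grip_width: 0.05
grasp_force: 3.0
```

Emit:
move_arm(
  deltas=[0,0,0,0,0,0,0,0,0,0,0,0,0,0,0,0,0,0,0,0],
  gripper=-0.5,
)

```text
t: 9.47
position: [0.5557, 0.3731, 0.0528]
orientation: [2.284, 2.157, 0.0]
contact_force: [0.8, -0.3, 0.3]
grip_width: 0.0696
grasp_force: 0.0
```

Emit:
move_arm(
  deltas=[0,0,-0.04,0,0,0,-0.04,0,0,0,-0.02,0,-0.04,0,0,0,0,0,0,0],
)

```text
t: 9.88
position: [0.5535, 0.3297, 0.154]
orientation: [2.285, 2.155, 0.001]
contact_force: [-1.9, -0.7, -1.1]
grip_width: 0.0699
grasp_force: 0.0
```

Run:
```python
from h import *
s=state();print(s["position"],s["orientation"],s["grip_width"])
a=capture("scene");b=capture("wrist");cv2.imwrite("pics/w5.png",b)
cv2.imwrite("pics/m5.png",np.hstack([cv2.resize(a[100:240,280:420],(400,400),interpolation=2),cv2.resize(b[80:280,180:380],(400,400))]))
```

```text
[0.55352804 0.32974791 0.15404495] [2.28454387e+00 2.15459199e+00 8.08533574e-04] 0.06992087494635041
```

View pics/m5.png

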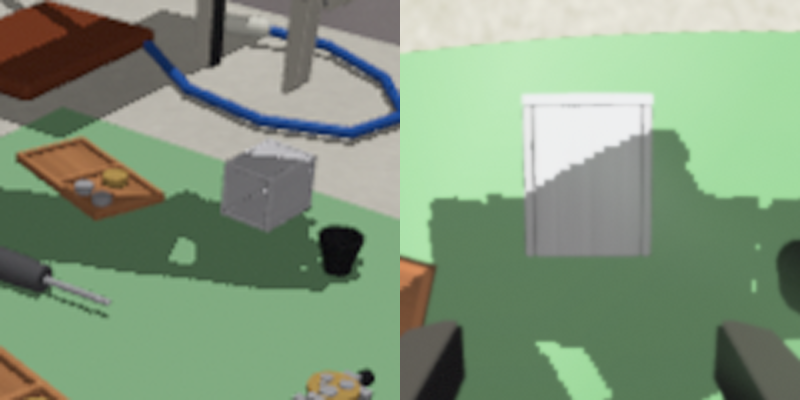

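Run:
```python
from h import *
s=state()
A=np.array([wray(180+u/2,80+v/2,s,.05) for u,v in[(522,94),(653,94),(650,255),(527,255)]])
print(A.round(4),A.mean(0),np.linalg.norm(A-np.roll(A,-1,0),axis=1).round(4))
d=A-np.roll(A,-1,0); print(np.degrees(np.arctan2(d[:,1],d[:,0])).round(1))
```

```text
[[0.6974 0.401  0.05  ]
 [0.7721 0.4039 0.05  ]
 [0.7749 0.3275 0.05  ]
 [0.7016 0.3316 0.05  ]] [0.73650287 0.36598653 0.05      ] [0.0747 0.0764 0.0735 0.0695]
[-177.8   92.1   -3.2  -86.5]
```

Run:
```python
from h import *
s=state()
A=np.array([wray(180+(u-400)/2,80+v/2,s,.05) for u,v in[(522,94),(653,94),(650,255),(527,255)]])
print(A.round(4),A.mean(0),np.linalg.norm(A-np.roll(A,-1,0),axis=1).round(4))
d=A-np.roll(A,-1,0); print(np.degrees(np.arctan2(d[:,1],d[:,0])).round(1))
```

```text
[[0.5328 0.4048 0.05  ]
 [0.5828 0.4018 0.05  ]
 [0.5787 0.3387 0.05  ]
 [0.53   0.3416 0.05  ]] [0.55610052 0.37169281 0.05      ] [0.0501 0.0632 0.0488 0.0632]
[176.5  86.3  -3.5 -92.5]
```

Emit:
move_arm(
  deltas=[0.008,0.001,0.03,0,0.008,0,0.03,0,0,0,0.03,0,0,0,0,0,0,0,0,0],
)

```text
t: 10.4
position: [0.5545, 0.3494, 0.0614]
orientation: [-2.283, -2.157, 0.005]
contact_force: [1.1, 0.7, 1.0]
grip_width: 0.0702
grasp_force: 0.0
```

Emit:
move_arm(
  deltas=[0,0,0,0,0,0,0,0,0,0,0,0,0,0,0,0,0,0,0,0],
  gripper=1,
  force=3,
)

```text
t: 10.82
position: [0.5558, 0.3495, 0.064]
orientation: [2.284, 2.157, 0.003]
contact_force: [0.3, -0.5, 5.0]
grip_width: 0.05
grasp_force: 3.0
```

Emit:
move_arm(
  deltas=[0,0,-0.008,0,0,0,-0.008,0,0,0,-0.008,0,0,0,-0.008,0,0,0,-0.008,0],
)

```text
t: 11.23
position: [0.5553, 0.3492, 0.1037]
orientation: [2.284, 2.157, 0.0]
contact_force: [0.1, -0.1, -1.5]
grip_width: 0.0497
grasp_force: 3.0
```

Emit:
move_arm(
  deltas=[0,0,0,0,0,0,0,0,0,0,0,0],
)

```text
t: 11.48
position: [0.5551, 0.3491, 0.1024]
orientation: [-2.284, -2.157, 0.001]
contact_force: [0.3, -0.0, -1.1]
grip_width: 0.0498
grasp_force: 3.0
```

Run:
```python
from h import *
s=state();print(s["position"],s["orientation"],s["grip_width"])
a=capture("scene");b=capture("wrist");cv2.imwrite("pics/w6.png",b);cv2.imwrite("pics/s6.png",a)
# outlines: sample gray (low saturation) mask rows in wrist
hsv=cv2.cvtColor(b,cv2.COLOR_BGR2HSV)
for v in range(130,300,8):
    m=np.where((hsv[v,200:350,1]<45))[0]
    print(v,(m.min()+200,m.max()+200,len(m)) if len(m) else None, b[v,274])
```

```text
[0.55506765 0.3491487  0.10238865] [-2.28411901e+00 -2.15675418e+00  6.78025281e-04] 0.04977352662067243
130 None [185 234 189]
138 None [184 234 187]
146 None [183 233 185]
154 None [182 232 184]
162 None [103 140 104]
170 None [101 138 103]
178 None [100 136 100]
186 None [ 98 132  98]
194 (np.int64(237), np.int64(312), 76) [126 129 126]
202 (np.int64(236), np.int64(312), 77) [125 126 125]
210 (np.int64(235), np.int64(313), 79) [126 126 126]
218 (np.int64(234), np.int64(314), 81) [125 125 126]
226 (np.int64(233), np.int64(315), 83) [126 126 126]
234 (np.int64(232), np.int64(316), 85) [126 126 126]
242 (np.int64(213), np.int64(336), 114) [126 126 126]
250 (np.int64(200), np.int64(349), 146) [127 126 126]
258 (np.int64(200), np.int64(349), 150) [127 126 126]
266 (np.int64(200), np.int64(349), 150) [127 126 127]
274 (np.int64(200), np.int64(349), 150) [129 129 129]
282 (np.int64(200), np.int64(349), 139) [125 125 125]
290 (np.int64(200), np.int64(349), 150) [55 54 54]
298 (np.int64(200), np.int64(349), 150) [63 62 61]
```

Emit:
move_arm(
  deltas=[0,0,0.006,0,0,0,0.006,0,0.006,0,0.0015,0,0.006,0,0.0015,0,0.0055,0,0.0025,0],
)

```text
t: 12.0
position: [0.5563, 0.3675, 0.085]
orientation: [-2.284, -2.157, -0.0]
contact_force: [-0.1, 0.4, 0.8]
grip_width: 0.0499
grasp_force: 3.0
```

Emit:
move_arm(
  deltas=[0.0055,0,0.0025,0,0.005,0,0.0033,0,0.005,0,0.0033,0,0.0045,0,0.004,0,0.0045,0,0.004,0],
)

```text
t: 12.42
position: [0.5578, 0.3917, 0.068]
orientation: [2.284, 2.157, 0.0]
contact_force: [-1.8, -1.3, 4.8]
grip_width: 0.05
grasp_force: 3.0
```

Emit:
move_arm(
  deltas=[0,0,0.002,0,0,0,0,0,0,0,0,0],
)

```text
t: 12.67
position: [0.5574, 0.3907, 0.0654]
orientation: [-2.284, -2.157, 0.002]
contact_force: [-0.0, 0.4, -1.7]
grip_width: 0.0496
grasp_force: 3.0
```

Run:
```python
from h import *
s=state();print(s["position"],s["orientation"],s["contact_force"])
a=capture("scene");b=capture("wrist");cv2.imwrite("pics/w7.png",b);cv2.imwrite("pics/s7.png",a)
hsv=cv2.cvtColor(b,cv2.COLOR_BGR2HSV)
for v in range(130,290,8):
    m=np.where((hsv[v,200:350,1]<45))[0]
    print(v,(m.min()+200,m.max()+200,len(m)) if len(m) else None, b[v,274])
```

```text
[0.55738301 0.39072496 0.06541478] [-2.28421639e+00 -2.15665921e+00  1.93287507e-03] [-0.01340649  0.36020785 -1.66890978]
130 (np.int64(200), np.int64(349), 150) [216 228 230]
138 (np.int64(200), np.int64(349), 150) [218 229 232]
146 (np.int64(200), np.int64(349), 150) [217 229 231]
154 (np.int64(200), np.int64(349), 150) [217 228 231]
162 (np.int64(200), np.int64(349), 150) [134 146 148]
170 (np.int64(200), np.int64(349), 150) [132 144 145]
178 (np.int64(200), np.int64(205), 6) [ 98 131 101]
186 None [ 96 129  98]
194 None [ 93 127  94]
202 None [ 92 125  92]
210 None [ 91 125  91]
218 None [ 91 126  92]
226 None [ 92 126  93]
234 None [ 92 125  93]
242 (np.int64(213), np.int64(336), 103) [100 100 100]
250 (np.int64(200), np.int64(349), 138) [102 101 101]
258 (np.int64(200), np.int64(349), 144) [101 101 101]
266 (np.int64(200), np.int64(349), 150) [102 102 101]
274 (np.int64(200), np.int64(349), 150) [114 114 114]
282 (np.int64(200), np.int64(349), 150) [141 141 141]
```

Emit:
move_arm(
  deltas=[0,0,0,0,0,0,0,0,0,0,0,0,0,0,0,0,0,0,-0.02,0],
  gripper=-0.5,
)

```text
t: 13.18
position: [0.556, 0.3901, 0.0828]
orientation: [-2.283, -2.156, 0.009]
contact_force: [0.5, -0.0, -0.7]
grip_width: 0.0697
grasp_force: 0.0
```

Emit:
move_arm(
  deltas=[0,0,-0.04,0,-0.02,0,-0.04,0,-0.04,0,-0.02,0,0,0,0,0,0,0,0,0],
)

```text
t: 13.6
position: [0.555, 0.3344, 0.1836]
orientation: [2.286, 2.154, 0.004]
contact_force: [-0.6, -0.1, -1.0]
grip_width: 0.0696
grasp_force: 0.0
```

Run:
```python
from h import *
s=state();print(s["position"],s["orientation"],s["grip_width"])
a=capture("scene");b=capture("wrist");cv2.imwrite("pics/w8.png",b)
cv2.imwrite("pics/m8.png",np.hstack([cv2.resize(b[80:280,180:380],(600,600),interpolation=2),cv2.resize(a[100:240,300:400],(200,280),interpolation=2).repeat(1,0) if 0 else np.vstack([cv2.resize(a[120:220,300:400],(200,200),interpolation=2),np.zeros((400,200,3),np.uint8)])]))
```

```text
[0.55503745 0.33444086 0.1835678 ] [2.2855495  2.15442123 0.00369356] 0.06963278638076122
```

View pics/m8.png

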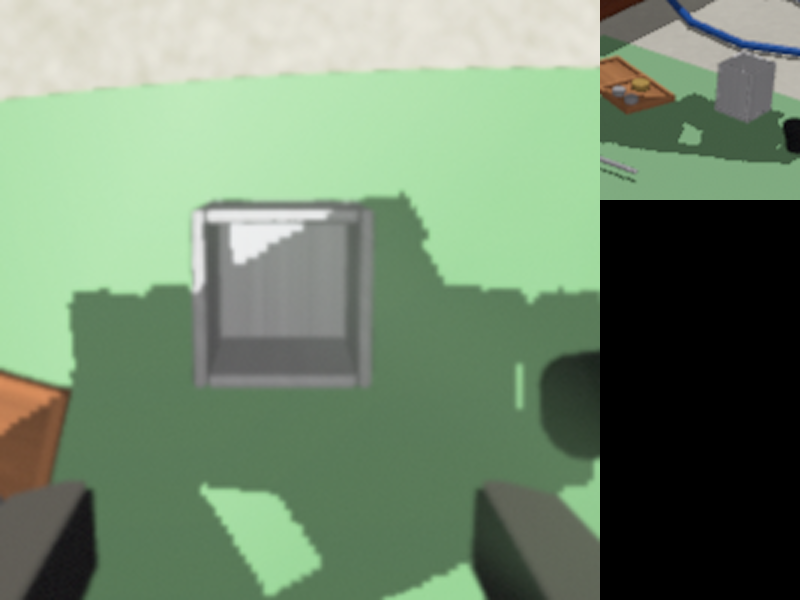

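Run:
```python
from h import *
s=state()
A=np.array([wray(180+u/3,80+v/3,s,.064) for u,v in[(193,207),(371,207),(371,387),(196,387)]])
c=A.mean(0);print(A.round(4),c,np.linalg.norm(A-np.roll(A,-1,0),axis=1).round(4))
d=A-np.roll(A,-1,0); print(np.degrees(np.arctan2(d[:,1],d[:,0])).round(1))
Rm=R.from_rotvec(s["orientation"]).as_matrix();print("heading",np.degrees(np.arctan2(Rm[1,1],Rm[0,1])))
plan([(c[0],c[1],.11,-3,2),(c[0],c[1],.048,-3,2)])
g=(c[0],c[1],.048)
plan([(c[0],c[1],.12,-3,3),(.531,-.004,.12,-13.8,14),(.531,-.004,.055,-13.8,3)],start=g)
```

```text
[[0.5335 0.3901 0.064 ]
 [0.5816 0.3872 0.064 ]
 [0.5795 0.3371 0.064 ]
 [0.5306 0.34   0.064 ]] [0.55629482 0.36359433 0.064     ] [0.0482 0.0502 0.049  0.0502]
[176.6  87.5  -3.4 -93.3]
heading -3.294018109563646
[0.014, 0.0, 0.036, -0.03, 0.014, 0.001, 0.035, -0.03, 0.0, 0.0, 0.031, 0.0, 0.0, 0.0, 0.031, 0.0]
end [0.5567 0.3634 0.0484]
[0.0, 0.0, -0.024, -0.02, 0.0, 0.0, -0.024, -0.02, 0.0, 0.0, -0.024, -0.02, -0.026, 0.0, 0.0, 0.15, -0.026, 0.0, 0.0, 0.15]
[-0.026, 0.0, 0.0, 0.16, -0.026, 0.001, 0.0, 0.15, -0.026, 0.001, 0.0, 0.16, -0.026, 0.001, 0.0, 0.15, -0.027, 0.002, 0.0, 0.16]
[-0.026, 0.002, 0.0, 0.15, -0.026, 0.002, 0.0, 0.16, -0.027, 0.003, 0.0, 0.15, -0.026, 0.003, 0.0, 0.16, -0.026, 0.003, 0.0, 0.15]
[-0.027, 0.004, 0.0, 0.16, -0.026, 0.004, 0.0, 0.15, 0.0, 0.0, 0.022, 0.0, 0.0, 0.0, 0.022, 0.0, 0.0, 0.0, 0.021, 0.0]
end [ 0.5308 -0.0039  0.0551]
```

Emit:
move_arm(
  deltas=[0.014,0,0.036,0,0.014,0.001,0.035,0,0,0,0.031,0,0,0,0.031,0,0,0,0,0],
)

```text
t: 14.12
position: [0.5531, 0.3623, 0.0414]
orientation: [-2.281, -2.156, 0.017]
contact_force: [-0.9, 0.9, -0.8]
grip_width: 0.0698
grasp_force: 0.0
```

Emit:
move_arm(
  deltas=[0,0,0,0,0,0,0,0,0,0,0,0,0,0,0,0,0,0,0,0],
  gripper=1,
  force=12,
)

```text
t: 14.53
position: [0.5579, 0.3639, 0.051]
orientation: [2.284, 2.156, 0.005]
contact_force: [-1.4, 0.9, 6.5]
grip_width: 0.0498
grasp_force: 12.0
```

Emit:
move_arm(
  deltas=[0,0,-0.024,0,0,0,-0.024,0,0,0,-0.024,0,-0.026,0,0,0.15,-0.026,0,0,0.15],
)

```text
t: 14.95
position: [0.5544, 0.3119, 0.1233]
orientation: [2.31, 2.127, 0.007]
contact_force: [0.2, 0.2, -2.3]
grip_width: 0.0495
grasp_force: 12.0
```

Emit:
move_arm(
  deltas=[-0.026,0,0,0.16,-0.026,0.001,0,0.15,-0.026,0.001,0,0.16,-0.026,0.001,0,0.15,-0.027,0.002,0,0.16],
)

```text
t: 15.37
position: [0.5441, 0.1795, 0.1218]
orientation: [2.383, 2.046, 0.002]
contact_force: [0.2, -0.1, -0.4]
grip_width: 0.0501
grasp_force: 12.0
```

Emit:
move_arm(
  deltas=[-0.026,0.002,0,0.15,-0.026,0.002,0,0.16,-0.027,0.003,0,0.15,-0.026,0.003,0,0.16,-0.026,0.003,0,0.15],
)

```text
t: 15.78
position: [0.5337, 0.048, 0.1218]
orientation: [2.451, 1.964, 0.002]
contact_force: [0.2, -0.2, -2.0]
grip_width: 0.05
grasp_force: 12.0
```

Emit:
move_arm(
  deltas=[-0.027,0.004,0,0.16,-0.026,0.004,0,0.15,0,0,0.022,0,0,0,0,0,0,0,0,0],
)

```text
t: 16.2
position: [0.5293, -0.0041, 0.099]
orientation: [-2.477, -1.931, 0.001]
contact_force: [0.9, 0.3, -0.9]
grip_width: 0.0499
grasp_force: 12.0
```

Run:
```python
from h import *
s=state();Rm=R.from_rotvec(s["orientation"]).as_matrix();print(s["position"],np.degrees(np.arctan2(Rm[1,1],Rm[0,1])),s["contact_force"])
b=capture("wrist");cv2.imwrite("pics/w9.png",b)
cv2.imwrite("pics/t9.png",capture("top"))
plan([(.531,-.004,.06,-13.8,2)])
```

```text
[ 0.52927164 -0.00406348  0.09903924] -14.105686736273794 [ 0.8819044   0.33798464 -0.89781513]
[0.0, 0.001, 0.02, -0.02, 0.0, 0.0, 0.02, -0.03]
end [ 0.5311 -0.0038  0.0598]
```

Emit:
move_arm(
  deltas=[0,0.001,0.02,0,0,0.001,0.015,0,0,0,0.006,0,0,0,0.003,0,0,0,0,0],
)

```text
t: 16.72
position: [0.5317, -0.0041, 0.0556]
orientation: [-2.476, -1.933, -0.0]
contact_force: [0.8, -0.9, -1.2]
grip_width: 0.0499
grasp_force: 12.0
```

Emit:
move_arm(
  deltas=[0,0,0.001,0,0,0,0,0,0,0,0,0],
  force=3,
)

```text
t: 16.97
position: [0.5322, -0.0043, 0.0548]
orientation: [2.476, 1.932, 0.002]
contact_force: [-0.2, 2.1, 3.7]
grip_width: 0.0504
grasp_force: 3.0
```

Emit:
move_arm(
  deltas=[0,0,0,0,0,0,0,0,0,0,0,0,0,0,0,0,0,0,0,0],
  gripper=-0.3,
)

```text
t: 17.38
position: [0.5316, -0.0047, 0.0539]
orientation: [-2.477, -1.932, 0.0]
contact_force: [-0.5, 0.8, 0.3]
grip_width: 0.0604
grasp_force: 0.0
```

Emit:
move_arm(
  deltas=[0,0,-0.02,0,0,0,-0.04,0,0,0,-0.04,0,-0.03,0,-0.03,0,0,0,0,0],
)

```text
t: 17.8
position: [0.5263, -0.0358, 0.189]
orientation: [2.472, 1.928, 0.008]
contact_force: [0.4, -0.9, 0.9]
grip_width: 0.0605
grasp_force: 0.0
```

Run:
```python
from h import *
s=state();print(s["position"],s["t"])
b=capture("wrist");cv2.imwrite("pics/w10.png",b)
print(wproj((.531,-.004,.069),s))
# grey blob near expected place
hsv=cv2.cvtColor(b,cv2.COLOR_BGR2HSV);m=(hsv[...,1]<50).astype(np.uint8)
n,l,st,ce=cv2.connectedComponentsWithStats(m)
for i in range(1,n):
    if 400<st[i,4]<9000:
        cs,_=cv2.findContours((l==i).astype(np.uint8),0,1);r=cv2.minAreaRect(max(cs,key=cv2.contourArea))
        A=np.array([wray(*q,s,.069) for q in cv2.boxPoints(r)]);d=A-np.roll(A,-1,0)
        print(r,A.mean(0).round(4),np.linalg.norm(d,axis=1).round(3),np.degrees(np.arctan2(d[:,1],d[:,0])).round(1))
```

```text
[ 0.52631534 -0.03575826  0.1890219 ] 17.8
(np.float64(268.4850001133641), np.float64(174.47669872121196))
((204.2196807861328, 38.716392517089844), (22.9039306640625, 119.84483337402344), 66.37062072753906) [0.5068 0.1237 0.069 ] [0.102 0.021 0.1   0.022] [-172.8   97.1    7.5  -79.7]
((430.5000305175781, 98.50000762939453), (35.35533905029297, 32.52690887451172), 45.0) [0.6872 0.0298 0.069 ] [0.033 0.033 0.034 0.032] [-148.9  129.1   29.7  -52.5]
((270.5, 174.0), (60.0, 59.0), 90.0) [ 0.5327 -0.0042  0.069 ] [0.048 0.05  0.05  0.05 ] [ 165.7   76.6  -14.3 -105.1]
((345.0, 190.0), (22.0, 22.0), 90.0) [ 0.5909 -0.0325  0.069 ] [0.019 0.019 0.019 0.019] [ 166.6   78.7  -14.  -102.1]
```

```bash
python3 -c "
from rig import *
print(job_done())"
```

```text
the job is handed in; nothing more can be done
None
```

I turned the pot over and let go of it mouth up in the empty bay, about 2 mm from my estimate of the bay's centre and within about 1° of its walls. I then handed the job in at about 18 s, without ever moving near the other pot or the movement; the hand-in gave no verdict.

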